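# Set a bar in the sliding length stop

### The job

Lay the black nylon bar in the two V saddles of the length-stop fixture and set the sliding stop against it, so that the bar is held end to end between the fixed stop and the sliding stop. The sliding stop is locked too close for the bar to fit: it only moves along its rail while the black thumb button on its top is held down, so draw it back first, and at the end let the button come up so that the stop is locked again.

Things in the scene. Friction and masses are not known exactly. Their poses are not given: they have to be found in the camera images.
- stop_fixture: the fixture, fixed on the bench: aluminium base 100 x 330 x 12 mm, origin at the centre of its underside, z up, y along the rail towards the sliding stop. Fixed stop: upright plate 60 wide, 80 high, inner face at y = -140. 90 degree V saddles, 12 thick, 56 wide, tips 55 high, at y = -125 and -18; between them under the bar only the base (bolt heads 17 high). Rail y = -5 to 155
- bar_seat (a point): where the middle of the bar lies when it is seated in both V saddles with its end against the fixed stop: on the fixture at x = 0, y = -60, z = 50 mm; axes as the fixture's (bar along y)
- bar_mid (a point): the middle of the black nylon bar (centre of its length and of its section): a round bar, diameter 28 mm, 160 mm long, 0.19 kg or so, lying on the bench at the start; its long axis is this point's y axis
- stop_face (a point): centre of the sliding stop's face that meets the bar's end, 50 mm above the bench; axes as the fixture's. The face plate is 56 mm wide and reaches 76 mm above the bench; the sliding stop is 78 mm long, 62 mm wide and extends from the face towards +y
- stop_slide (a joint): position of the sliding stop in m, growing towards the fixture's +y (opening): 0 leaves 130 mm between the stops, 0.075 (end of travel) leaves 205 mm, 0.030 is the bar's 160 mm. Locked (holds more than 40 N) unless the button is pressed; with the button down it slides at about 2 to 3 N
- button_top (a point): centre of the thumb button's top, moving with it: black pad 42 mm across the rail, 50 mm along it, 70 mm above the bench when up, 42 mm behind the stop face. At both ends along the rail an aluminium cheek (46 wide, 10 thick, 52 mm between them) rises 14 mm above it: closed fingers on the button push the stop by these cheeks. Open to the sides; axes as the fixture's
- thumb_button (a joint): how far the button is pressed, in m: 0 up (locked), 0.008 fully down. It needs about 8 N to free the slide (free when pressed 3 mm or more) and 9 N to its end, and springs back by itself

How it is judged:
By the outcome, as a careful person would: the job done as asked, in the order asked, and still so for the second after the job is handed in, with the robot touching nothing.
It also fails if it takes over 61 s, if anything falls off the work surface, if the arm or the gripper's body presses on something with over 40 N, if the wrist force passes 120 N, or if a joint passes its speed limit or range.

### The arm

A 6-joint arm with a two-finger parallel gripper is mounted at the origin on the work surface; the furniture and walls round the work are solid. World frame = base frame: x ahead of the robot, y to its left, z up, the work surface at z = 0. Lengths are in m, angles in rad, forces in N, time in s.
With the tool pointing down it reaches from about 0.35 to 0.85 m from the base axis. Payload 8.1 kg.
Tool frame: the origin (TCP) lies midway between the tips of the shut fingers; the grasp point (between the pads) lies robot.grip_depth behind it (robot.grip_depth is the distance from the TCP to the grasp point, in m); z points along the fingers, y is the line along which they close (so a half turn about z gives the same grasp; the last joint's range is limited). The gripper opens to 93 mm and grips with 3 to 60 N. Pads are 15 mm wide; open, the fingers measure 128 mm over their backs; the gripper's body (75 mm by 188 mm) begins 65 mm behind the grasp point.
Start: joints at [-1.367, 0.13, 1.488, -0, 1.523, -0.085], TCP at [0.171, -0.575, 0.219] pointing down, gripper open.
Joint ranges: [-2.96, 2.96], [-0.89, 2.26], [0.02, 2.5], [-1.34, 4.48], [0, 2.73], [-2.66, 2.66]. Speed limits (rad/s): [2.39, 2.39, 2.79, 3.14, 3.14, 3.14].

### API

Orientations are given as a rotation vector (axis times angle).
In Python, from plant import robot gives the robot as it stands.
- The arm moves only by the tool carry_out, never from a script. Its argument "rows" is a list of rows, each a list of 6 numbers: the shift along the tool's x, y, z in m, then the turn, a rotation vector about the tool's x, y, z in degrees. A call has 1 to 12 rows; each row is the pose to reach, as a shift and turn from the pose commanded when the call began, along the tool's axes at that moment; what a row does not reach only later rows make up. A row lasts 1/8 s, in which the tool goes at most 62.5 mm and 10.7 degrees, less where a joint would pass 70% of its speed; a pose out of reach is approached as far as the arm can. A call with a gripper value outside its range is refused whole. "jaw" is the closure in counts, from 0 (fully open) to 255 (shut), set as the call begins (left out, the last holds). The fingers move at their own pace and stop on an object; "force" is the grip in N (left out, the last holds). Time passes only in rows, so rows that repeat a pose let the fingers close. It gives the time, the measured TCP pose, the force, the opening and the grip force at its end, in the units of the state.
- robot.read_state(): the state, without advancing time (a new reading comes with each control period).
- robot.read_camera(name): name is "scene" or "side" or "wrist"; returns the picture (420x560x3 uint8, red, green, blue); there is no depth.
- robot.camera_model(name): a dict with "fx", "fy", "cx", "cy" (pixels), "dist" ([k1, k2, p1, p2, k3] as OpenCV has them; the pictures are not rectified), "R" (3x3) and "t" (3): a world point X has camera coordinates R X + t; the wrist camera has in their place "mount" (4x4, takes a point from camera to tool coordinates, whose origin is the TCP and whose axes are the flange's). Camera axes: x right, y down, z forward; pixel columns grow to the right and rows downward; lengths in m; the calibration is good to about 2 mm. A picture is of the moment at which its call begins: read the wrist's pose just before it. camera_model takes no time and is no camera call.
- robot.close_job(): hands the job in; it is judged then, once.
Trained networks look in the newest picture that a camera, given by its name, has taken for a name from the list of things; names that differ only in an ending like _2 or _b are one class to them, and where a whole thing is asked for, a point or a joint stands for the part that bears it (a point fixed in the world has none). Each returns a list of dicts, best first, with "conf" (0 to 1); they miss things now and then, are a little off and sometimes report something else, mostly with a low value. They report only what shows in the picture. A call takes as long as a camera call.
- robot.outline_of(camera, target): "pixels" (420x560 bool, what is visible of it) and "pixel" ([column, row] in pixels, amid what is visible of it).
The state is a dict: "t": time; "q": joint angles; "dq": joint speeds; "joint_torque": joint torques, N m; "tool_pos": TCP position; "orientation": TCP orientation; "force": force on the tool from outside, world axes, zero at the start; "wrist_torque": the same for the moment, N m; "opening": finger opening in m; "gripper_force": force on a finger pad.
Only numpy, scipy, OpenCV 4.12 (cv2) and the standard library are available. Lean on these libraries where they do the work, as an engineer would, in place of code of your own. Each camera call takes 0.05 s, during which the arm holds its last target. There are 200 camera calls.

## Working session

There is one attempt and no reset: what is moved stays moved. The work goes in short steps, Python scripts to look and compute and a tool call to move; the robot and the scene stay as the last step left them, time stands still between calls to the robot, and variables do not carry over. Pictures are saved under pics/ and viewed, at most 10 in all, crops included, and the job is handed in when it is done.

Besides the shell and the picture viewer there is one more tool, called after "Request:" by a JSON object that holds its "fn" and its "kwargs", one argument or row to a line. carry_out: Moves the arm, as the interface text tells. Its arguments: {"type":"object","properties":{"rows":{"type":"array"},"jaw":{"type":"number"},"force":{"type":"number"}},"required":["rows"]}

```bash
ls; mkdir -p pics; cat > h.py <<'E'
import numpy as np, cv2
from plant import robot
from scipy.spatial.transform import Rotation as Rn
E
python3 - <<'E'
from h import *
s=robot.read_state(); print({k:np.round(v,3) for k,v in s.items()}, robot.grip_depth)
ims=[]
for c in ["scene","side"]:
    im=robot.read_camera(c); ims.append(im)
    m=robot.camera_model(c); print(c,np.round(m['fx'],1),np.round(-np.array(m['R']).T@m['t'],3))
    for t in ["stop_fixture","bar_mid","stop_face","button_top"]:
        for d in robot.outline_of(c,t)[:2]: print(c,t,round(d['conf'],2),np.round(d['pixel']),d['pixels'].sum())
    cv2.imwrite(f'pics/{c}0.png',im[:,:,::-1])
print(robot.camera_model('wrist')['mount'])
E
```

```text
pics
{'t': np.float64(0.0), 'q': array([-1.367,  0.131,  1.489, -0.   ,  1.523, -0.085]), 'dq': array([ 0.   , -0.001, -0.001, -0.   ,  0.001, -0.   ]), 'joint_torque': array([ 1.0000e-03, -5.5984e+01, -4.9176e+01,  7.7000e-02,  3.6000e-02,
       -0.0000e+00]), 'tool_pos': array([ 0.171, -0.575,  0.218]), 'orientation': array([-3.107, -0.452,  0.   ]), 'force': array([ 0.228, -0.396, -0.814]), 'wrist_torque': array([ 0.018, -0.01 , -0.019]), 'gripper_force': np.float64(0.0), 'opening': np.float64(0.093)} 0.0188
scene 483.4 [-0.061  0.478  0.676]
scene stop_fixture 0.86 [270. 206.] 7875
scene stop_fixture 0.3 [258. 286.] 1686
scene bar_mid 0.65 [259. 287.] 1711
scene stop_face 0.95 [252. 196.] 1698
scene button_top 0.8 [250. 187.] 467
side 490.1 [ 0.369 -0.437  0.636]
side stop_fixture 0.88 [324. 256.] 7756
side bar_mid 0.59 [239. 216.] 953
side stop_face 0.79 [336. 215.] 1639
side button_top 0.51 [336. 206.] 282
side button_top 0.28 [339. 218.] 1644
[[-3.75830366e-05 -9.64787090e-01 -2.63032071e-01  7.31252426e-02]
 [ 9.99999722e-01 -2.32018428e-04  7.08146944e-04 -2.49725153e-04]
 [-7.44239317e-04 -2.63031971e-01  9.64786830e-01 -1.65853745e-01]
 [ 0.00000000e+00  0.00000000e+00  0.00000000e+00  1.00000000e+00]]
```

View pics/scene0.png

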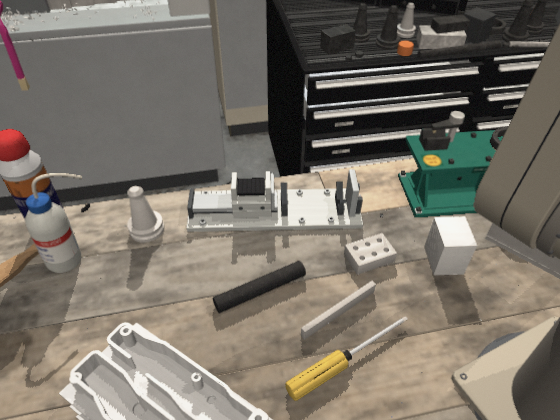

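View pics/side0.png

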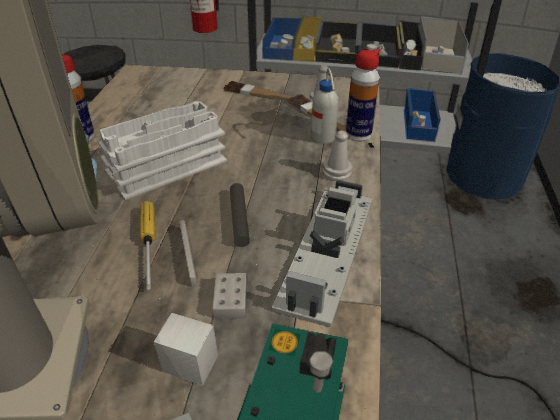

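The scene view shows the fixture at about (275,205), with the fixed stop on the right at (353,193), the slider at (253,197) and the bar at (260,287). The side view shows the fixture at (325,250) and the bar at (239,215). Next I'll fit poses to the outlines.

```bash
cat >> h.py <<'E'
from scipy.optimize import minimize
def cam(name, st=None):
    m=robot.camera_model(name)
    if 'R' in m: return np.array(m['R']),np.array(m['t']),m
    M=np.array(m['mount']); T=np.eye(4); T[:3,:3]=Rn.from_rotvec(st['orientation']).as_matrix(); T[:3,3]=st['tool_pos']
    C=np.linalg.inv(T@M); return C[:3,:3],C[:3,3],m
def proj(P,c):
    R,t,m=c; K=np.array([[m['fx'],0,m['cx']],[0,m['fy'],m['cy']],[0,0,1.]])
    return cv2.projectPoints(np.array(P,float).reshape(-1,3),cv2.Rodrigues(R)[0],t.astype(float),K,np.array(m['dist'],float))[0].reshape(-1,2)
def box(x0,x1,y0,y1,z0,z1): return np.array([[x,y,z] for x in (x0,x1) for y in (y0,y1) for z in (z0,z1)])/1000.
def prism(xz,y0,y1): return np.array([[x,y,z] for x,z in xz for y in (y0,y1)])/1000.
def slider(s):
    f=-10+s
    return [box(-31,31,f+11,f+67,12,62),box(-28,28,f,f+10,12,76),box(-23,23,f+6,f+16,60,84),box(-23,23,f+68,f+78,12,84),box(-21,21,f+17,f+67,60,70)]
def fixture():
    L=[box(-50,50,-165,165,0,12),box(-30,30,-150,-140,12,80)]
    for y in(-125,-18):
        for s in(1,-1): L.append(prism([(0,12),(s*28,12),(s*28,55),(0,27)],y-6,y+6))
    return L
def place(L,p):
    c,s=np.cos(p[2]),np.sin(p[2]); R=np.array([[c,-s,0],[s,c,0],[0,0,1]])
    return [l@R.T+[p[0],p[1],0] for l in L]
def barpts():
    a=np.linspace(0,2*np.pi,24); return [np.array([[.014*np.cos(t),y,.014+.014*np.sin(t)] for t in a for y in(-.08,.08)])]
def render(L,c):
    im=np.zeros((1680,2240),np.uint8)
    for l in L: cv2.fillConvexPoly(im,cv2.convexHull(((proj(l,c)+.5)*4-.5).round().astype(np.int32)),1)
    return cv2.resize(im*255,(560,420),interpolation=cv2.INTER_AREA)/255.
def iou(L,c,m):
    r=render(L,c); return np.minimum(r,m).sum()/np.maximum(r,m).sum()
def fit(model,masks,p0,step):
    # masks: list of (cam, mask)
    f=lambda p:-sum(iou(model(p),c,m) for c,m in masks)/len(masks)
    p0=np.array(p0,float); best=None
    for k in range(3):
        S=np.vstack([p0]+[p0+np.eye(len(p0))[i]*step[i]/(k+1) for i in range(len(p0))])
        r=minimize(f,p0,method='Nelder-Mead',options=dict(initial_simplex=S,maxiter=150,xatol=1e-4,fatol=1e-4)); p0=r.x
    return r.x,-r.fun
def onplane(px,z,c):
    R,t,m=c; K=np.array([[m['fx'],0,m['cx']],[0,m['fy'],m['cy']],[0,0,1.]])
    u=cv2.undistortPoints(np.array(px,float).reshape(1,1,2),K,np.array(m['dist'],float)).ravel()
    d=R.T@np.array([u[0],u[1],1]); o=-R.T@t; return o+d*(z-o[2])/d[2]
E
cat > m1.py <<'E'
from h import *
cs={}
F=[];B=[];S=[]
for n in["scene","side"]:
    robot.read_camera(n); cs[n]=cam(n)
    g=lambda t:robot.outline_of(n,t)[0]['pixels'].astype(float)
    fx,b,s=g('stop_fixture'),g('bar_mid'),g('stop_face'); F.append((cs[n],np.maximum(fx,s)));B.append((cs[n],b));S.append((cs[n],s))
c=cs['scene']
a=onplane([353,200],.04,c); e=onplane([190,210],.02,c); d=e-a; mid=(a+e)/2
p,v=fit(lambda p:place(fixture()+slider(p[3]*1000),p),F,[mid[0],mid[1],np.arctan2(-d[0],d[1]),0.0],[.02,.02,.05,.01]); print('fix',np.round(p,4),round(v,3))
for x in F: print(round(iou(place(fixture()+slider(p[3]*1000),p),*x),3))
q,v=fit(lambda q:place(slider(q[0]*1000),p),S,[0.0],[.01]); print('slide',q,v)
a=onplane([220,302],.014,c); e=onplane([300,270],.014,c); d=e-a; mid=(a+e)/2
b,v=fit(lambda b:place(barpts(),b),B,[mid[0],mid[1],np.arctan2(-d[0],d[1])],[.02,.02,.05]); print('bar',np.round(b,4),round(v,3))
for x in B: print(round(iou(place(barpts(),b),*x),3))
E
python3 m1.py
```

```text
fix [ 0.5272  0.184  -0.4436  0.0114] 0.949
0.949
0.949
slide [0.01097656] 0.8635963053368559
bar [0.3707 0.2903 3.1561] 0.939
0.948
0.931
```

```bash
cat >> h.py <<'E'
FX=np.array([.5272,.1840,-.4436])
def loc(x,y,p=None):
    p=FX if p is None else p; c,s=np.cos(p[2]),np.sin(p[2]); return np.array([p[0]+c*x-s*y,p[1]+s*x+c*y])
def goto(xy,z,deg):
    "tool down with tool x at deg in world; shift (mm) in tool axes and turn (deg)"
    s=robot.read_state(); R=Rn.from_rotvec(s['orientation']); a=np.radians(deg)
    T=Rn.from_matrix(np.array([[np.cos(a),np.sin(a),0],[np.sin(a),-np.cos(a),0],[0,0,-1]]))
    sh=R.inv().apply(np.array([*xy,z])-s['tool_pos'])
    print('goto',np.round(sh,4),np.round((R.inv()*T).as_rotvec(degrees=True),2))
E
python3 - <<'E'
from h import *
print(robot.read_state()['t'],np.degrees(FX[2])+90, loc(0,43),loc(0,-60))
goto(loc(0,30),.28,90+np.degrees(FX[2]))
E
```

```text
0.9 64.58359220799667 [18.98253357 39.02213413] [-25.22442824 -54.0087453 ]
goto [ 20.6185 -22.9324  -0.0625] [  0.     0.   -48.03]
```

Request:
{"fn": "carry_out", "kwargs": {
  "rows": [
    [0,0,-0.06,0,0,0],
    [0.578,-0.648,-0.062,0,0,-48],
    [0.578,-0.648,-0.062,0,0,-48],
    [0.578,-0.648,-0.062,0,0,-48],
    [0.578,-0.648,-0.062,0,0,-48],
    [0.578,-0.648,-0.062,0,0,-48],
    [0.578,-0.648,-0.062,0,0,-48],
    [0.578,-0.648,-0.062,0,0,-48],
    [0.578,-0.648,-0.062,0,0,-48],
    [0.578,-0.648,-0.062,0,0,-48],
    [0.578,-0.648,-0.062,0,0,-48],
    [0.578,-0.648,-0.062,0,0,-48]
  ],
  "jaw": 255,
  "force": 40
}}

```text
t: 2.4
tool_pos: [0.4641, 0.0491, 0.2807]
orientation: [2.655, 1.677, 0.002]
force: [0.6, -0.5, 1.0]
opening: 0.0002
gripper_force: 0.0
```

Request:
{"fn": "carry_out", "kwargs": {
  "rows": [
    [0,0,0,0,0,0]
  ]
}}

```text
t: 2.52
tool_pos: [0.464, 0.0509, 0.2798]
orientation: [-2.65, -1.685, 0.0]
force: [-0.5, -0.3, -0.1]
opening: 0.0006
gripper_force: 0.0
```

Request:
{"fn": "carry_out", "kwargs": {
  "rows": [
    [0.177,0,0,0,0,0],
    [0.177,0,0,0,0,0],
    [0.177,0,0,0,0,0],
    [0.177,0,0,0,0,0]
  ]
}}

```text
t: 3.02
tool_pos: [0.5399, 0.2084, 0.2789]
orientation: [-2.654, -1.68, 0.003]
force: [0.4, -0.6, -1.1]
opening: 0.0005
gripper_force: 0.0
```

```bash
cat > m2.py <<'E'
from h import *
import sys
s=robot.read_state(); im=robot.read_camera('wrist'); c=cam('wrist',s)
cv2.imwrite(f'pics/{sys.argv[1]}.png',im[:,:,::-1])
o={}
for t in ["stop_fixture","stop_face","button_top","bar_mid"]:
    o[t]=robot.outline_of('wrist',t)
    for d in o[t][:2]: print(t,round(d['conf'],2),np.round(d['pixel'],1),d['pixels'].sum())
bt=o['button_top'][0]['pixels']; ys,xs=np.nonzero(bt)
w=onplane([xs.mean(),ys.mean()],.070,c); r=Rn.from_euler('z',-FX[2]).apply(w-[FX[0],FX[1],0]); print('button local',np.round(r,4))
f=np.maximum(o['stop_fixture'][0]['pixels'],o['stop_face'][0]['pixels']).astype(float)
p,v=fit(lambda p:place(fixture()+slider(p[3]*1000),p),[(c,f)],[*FX,.011],[.005,.005,.02,.005]); print(np.round(p,4),v, iou(place(fixture()+slider(11),FX),c,f))
E
python3 m2.py w1
```

```text
stop_fixture 0.81 [278.5 152.9] 15589
stop_face 0.91 [275.4 172.7] 3972
button_top 0.67 [276.3 172. ] 1677
bar_mid 0.67 [124.4 171.4] 3250
button local [0.    0.044 0.07 ]
[ 0.528   0.1847 -0.4426  0.0138] 0.7337068391292952 0.7299211612740267
```

View pics/w1.png

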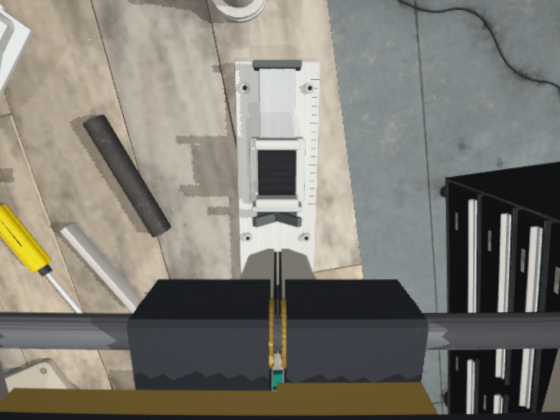

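Wrist view: the button centre is at about (277,172), with the rail end at the top (278,65) and the bar at (127,175). This agrees with the fitted fixture pose.

```bash
python3 - <<'E'
from h import *
s=robot.read_state(); im=robot.read_camera('wrist'); c=cam('wrist',s)
m=robot.outline_of('wrist','bar_mid')[0]['pixels'].astype(float)
L=[(c,m)]
for n in['scene','side']:
    robot.read_camera(n); 
    L.append((cam(n),robot.outline_of(n,'bar_mid')[0]['pixels'].astype(float)))
for S in (L[:1],L[1:]): 
    b,v=fit(lambda b:place(barpts(),b),S,[.3707,.2903,3.1561],[.005,.005,.03]); print('bar',np.round(b,4),round(v,3))
goto(loc(0,.044),.085,64.58)
E
```

```text
bar [0.3714 0.2892 3.1598] 0.959
bar [0.3706 0.2903 3.1578] 0.924
goto [ 0.0185 -0.0017  0.1956] [ 0.02 -0.02 -0.07]
```

Request:
{"fn": "carry_out", "kwargs": {
  "rows": [
    [0.0165,-0.0015,0.06,0,0,0],
    [0.0165,-0.0015,0.12,0,0,0],
    [0.0165,-0.0015,0.17,0,0,0],
    [0.0165,-0.0015,0.195,0,0,0],
    [0.0165,-0.0015,0.195,0,0,0],
    [0.0165,-0.0015,0.195,0,0,0]
  ]
}}

```text
t: 4.32
tool_pos: [0.5463, 0.2226, 0.087]
orientation: [2.656, 1.677, 0.003]
force: [0.4, 0.5, 0.8]
opening: 0.001
gripper_force: 0.0
```

```bash
python3 - <<'E'
from h import *
goto(loc(0,.044),.063,64.58)
print(robot.read_state()['force'])
E
```

```text
goto [ 0.0009 -0.0007  0.024 ] [ 0.09 -0.09 -0.04]
[0.41117913 0.54984909 0.78231821]
```

Request:
{"fn": "carry_out", "kwargs": {
  "rows": [
    [0,-0.0005,0.01,0,0,0],
    [0,-0.0005,0.017,0,0,0],
    [0,-0.0005,0.021,0,0,0],
    [0,-0.0005,0.0235,0,0,0],
    [0,-0.0005,0.0235,0,0,0]
  ]
}}

```text
t: 4.95
tool_pos: [0.5456, 0.2229, 0.063]
orientation: [2.656, 1.677, 0.003]
force: [-2.3, -0.9, 8.9]
opening: 0.0005
gripper_force: 4.4
```

Request:
{"fn": "carry_out", "kwargs": {
  "rows": [
    [0.005,0,0,0,0,0],
    [0.01,0,0,0,0,0],
    [0.016,0,0,0,0,0],
    [0.022,0,0,0,0,0],
    [0.028,0,0,0,0,0],
    [0.034,0,0,0,0,0],
    [0.041,0,0,0,0,0],
    [0.048,0,0,0,0,0],
    [0.055,0,0,0,0,0],
    [0.062,0,0,0,0,0],
    [0.067,0,0,0,0,0],
    [0.067,0,0,0,0,0]
  ]
}}

```text
t: 6.45
tool_pos: [0.5744, 0.283, 0.063]
orientation: [2.655, 1.677, 0.002]
force: [-1.8, -2.8, 9.0]
opening: 0.0002
gripper_force: 4.4
```

Request:
{"fn": "carry_out", "kwargs": {
  "rows": [
    [-0.002,0,0,0,0,0],
    [-0.002,0,-0.02,0,0,0],
    [-0.002,0,-0.08,0,0,0],
    [-0.002,0,-0.14,0,0,0],
    [-0.002,0,-0.2,0,0,0],
    [-0.002,0,-0.2,0,0,0]
  ],
  "jaw": 0
}}

```text
t: 7.2
tool_pos: [0.5754, 0.2824, 0.2703]
orientation: [2.654, 1.676, 0.018]
force: [-0.3, 0.4, 0.0]
opening: 0.0558
gripper_force: 0.0
```

```bash
python3 - <<'E'
from h import *
s=robot.read_state(); robot.read_camera('wrist'); c=cam('wrist',s)
b,v=fit(lambda b:place(barpts(),b),[(c,robot.outline_of('wrist','bar_mid')[0]['pixels'].astype(float))],[.3709,.2898,3.159],[.005,.005,.03]); print('bar',np.round(b,4),round(v,3))
S=[]
for n in['scene','side']:
    robot.read_camera(n); S.append((cam(n),robot.outline_of(n,'stop_face')[0]['pixels'].astype(float)))
q,v=fit(lambda q:place(slider(q[0]*1000),FX),S,[.06],[.01]); print('slide',q,v)
goto((.3709,.2898),.15,np.degrees(3.159)-90)
E
```

```text
bar [0.372  0.2907 3.1662] 0.84
slide [0.07460937] 0.883172134195644
goto [-0.078  -0.1849  0.1102] [ -0.18   0.12 -26.45]
```

Request:
{"fn": "carry_out", "kwargs": {
  "rows": [
    [-0.02,-0.05,0.02,0,0,-8],
    [-0.04,-0.1,0.04,0,0,-16],
    [-0.06,-0.15,0.08,0,0,-24],
    [-0.078,-0.185,0.11,0,0,-26.4],
    [-0.078,-0.185,0.11,0,0,-26.4],
    [-0.078,-0.185,0.11,0,0,-26.4],
    [-0.078,-0.185,0.11,0,0,-26.4]
  ]
}}

```text
t: 8.38
tool_pos: [0.3741, 0.2909, 0.1534]
orientation: [2.203, 2.238, 0.004]
force: [0.2, -0.1, 1.1]
opening: 0.0933
gripper_force: 0.0
```

```bash
python3 - <<'E'
from h import *
s=robot.read_state(); im=robot.read_camera('wrist'); c=cam('wrist',s); cv2.imwrite('pics/w2.png',im[:,:,::-1])
b,v=fit(lambda b:place(barpts(),b),[(c,robot.outline_of('wrist','bar_mid')[0]['pixels'].astype(float))],[.3709,.2898,3.159],[.005,.005,.03]); print('bar',np.round(b,4),round(v,3))
goto((.3709,.2898),.004,np.degrees(3.159)-90)
E
```

```text
bar [0.3714 0.2895 3.1596] 0.965
goto [-0.0011 -0.0033  0.1491] [ 0.12 -0.06 -0.11]
```

View pics/w2.png

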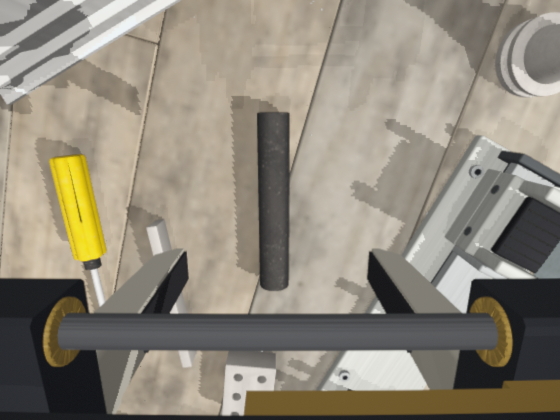

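The bar is centred at about (273,200), upright in view, and both finger paths are clear: the strip at (165,290) lies outside them.

Request:
{"fn": "carry_out", "kwargs": {
  "rows": [
    [-0.001,-0.003,0.05,0,0,0],
    [-0.001,-0.003,0.1,0,0,0],
    [-0.001,-0.003,0.13,0,0,0],
    [-0.001,-0.003,0.147,0,0,0],
    [-0.001,-0.003,0.147,0,0,0],
    [-0.001,-0.003,0.147,0,0,0]
  ]
}}

```text
t: 9.22
tool_pos: [0.3706, 0.29, 0.0063]
orientation: [2.203, 2.239, 0.004]
force: [-0.0, 0.1, 0.6]
opening: 0.093
gripper_force: 0.0
```

Request:
{"fn": "carry_out", "kwargs": {
  "rows": [
    [0,0,0,0,0,0],
    [0,0,0,0,0,0],
    [0,0,0,0,0,0],
    [0,0,0,0,0,0],
    [0,0,0,0,0,0],
    [0,0,0,0,0,0],
    [0,0,0,0,0,0]
  ],
  "jaw": 255,
  "force": 30
}}

```text
t: 10.1
tool_pos: [0.3693, 0.2893, 0.0048]
orientation: [2.203, 2.24, 0.0]
force: [-2.6, -0.9, -1.7]
opening: 0.0275
gripper_force: 11.3
```

Request:
{"fn": "carry_out", "kwargs": {
  "rows": [
    [0,0,-0.02,0,0,0],
    [0,0,-0.06,0,0,0],
    [0,0,-0.11,0,0,0],
    [0,0,-0.15,0,0,0],
    [0,0,-0.15,0,0,0]
  ]
}}

```text
t: 10.72
tool_pos: [0.3713, 0.2906, 0.1583]
orientation: [2.202, 2.239, 0.01]
force: [-0.6, 0.4, -3.3]
opening: 0.0272
gripper_force: 30.0
```

```bash
python3 - <<'E'
from h import *
print(np.round(loc(0,-.057),4))
goto(loc(0,-.057),.15,64.58)
im=robot.read_camera('wrist'); s=robot.read_state(); c=cam('wrist',s); cv2.imwrite('pics/w3.png',im[:,:,::-1])
m=robot.outline_of('wrist','bar_mid')[0]; print(m['conf'],m['pixel'])
# bar in tool frame: yaw, x-shift
R=Rn.from_rotvec(s['orientation'])
def mod(b):
    P=barpts()[0]-[0,0,.014]; P=np.stack([P[:,1],P[:,0],-P[:,2]],1) # along tool x
    P=Rn.from_euler('zy',[b[2],b[1]]).apply(P)+[b[0],0,-.011]; return [R.apply(P)+s['tool_pos']]
b,v=fit(mod,[(c,m['pixels'].astype(float))],[0,0,0],[.005,.05,.03]); print('bar in tool: x, pitch, yaw',np.round(b,4),round(v,3))
E
```

```text
[0.5027 0.1325]
goto [-0.1602  0.1288  0.0084] [ 0.27 -0.27 26.36]
0.97 [278.1, 221.6]
bar in tool: x, pitch, yaw [-0.0003  0.2487  0.0058] 0.808
```

View pics/w3.png

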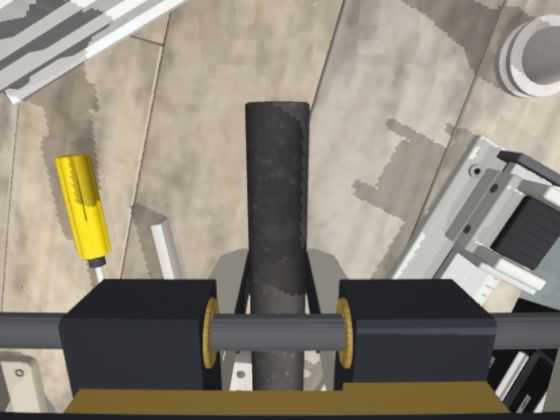

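The bar is held between the fingers. Its far end is at about (277,102). I'll check its tilt from that end.

```bash
python3 - <<'E'
from h import *
s=robot.read_state(); R=Rn.from_rotvec(s['orientation']); c=cam('wrist',s)
P0=barpts()[0]-[0,0,.014]; P0=np.stack([P0[:,1],P0[:,0],-P0[:,2]],1)
for pit in(-.1,0,.1,.2,.3):
    P=Rn.from_euler('y',pit).apply(P0)+[0,0,-.0105]; u=proj(R.apply(P)+s['tool_pos'],c); e=u[P0[:,0]>0]; print(pit,e.min(0),e.max(0), np.round(Rn.from_euler('y',pit).apply([.08,0,0]),3))
for n in['scene','side']:
    robot.read_camera(n); d=robot.outline_of(n,'bar_mid')[0]; m=d['pixels'].astype(float)
    print(n,d['conf'],m.sum(),[round(iou([R.apply(Rn.from_euler('y',p).apply(P0)+[0,0,-.0105])+s['tool_pos']],cam(n),m),2) for p in(-.2,-.1,0,.1,.2,.3)])
E
```

```text
-0.1 [245.8743817   98.58274232] [308.29432658 107.55895184] [0.08  0.    0.008]
0 [244.2352991  100.16526796] [309.9514526  103.07644814] [0.08 0.   0.  ]
0.1 [242.46680233  99.99625096] [311.74431017 104.22295833] [ 0.08   0.    -0.008]
0.2 [240.576142    98.58783216] [313.6671178  111.11709784] [ 0.078  0.    -0.016]
0.3 [238.57783941  99.15642318] [315.70712517 121.19907327] [ 0.076  0.    -0.024]
scene 0.6 1102.0 [np.float64(0.39), np.float64(0.45), np.float64(0.47), np.float64(0.41), np.float64(0.35), np.float64(0.29)]
side 0.9 925.0 [np.float64(0.73), np.float64(0.84), np.float64(0.88), np.float64(0.8), np.float64(0.74), np.float64(0.69)]
```

Request:
{"fn": "carry_out", "kwargs": {
  "rows": [
    [-0.04,0.032,0.004,0,0,7],
    [-0.08,0.064,0.004,0,0,14],
    [-0.12,0.096,0.006,0,0,21],
    [-0.16,0.129,0.008,0,0,26.4],
    [-0.16,0.129,0.008,0,0,26.4],
    [-0.16,0.129,0.008,0,0,26.4],
    [-0.16,0.129,0.008,0,0,26.4]
  ]
}}

```text
t: 11.9
tool_pos: [0.4999, 0.1323, 0.1462]
orientation: [-2.654, -1.679, 0.001]
force: [-0.3, 0.1, -2.8]
opening: 0.0272
gripper_force: 30.0
```

```bash
python3 - <<'E'
from h import *
goto(loc(0,-.057),.055,64.58)
s=robot.read_state(); robot.read_camera('wrist'); c=cam('wrist',s)
f=robot.outline_of('wrist','stop_face')[0]['pixels'].astype(float)
print(fit(lambda q:place(slider(q[1]*1000),[*loc(q[0],0),FX[2]]),[(c,f)],[0,.07],[.005,.005]))
E
```

```text
goto [0.0014 0.0026 0.0912] [-0.06  0.02  0.07]
(array([-0.00032341,  0.07854221]), np.float64(0.9630197908536985))
```

Request:
{"fn": "carry_out", "kwargs": {
  "rows": [
    [0.0064,0.0026,0.03,0,0,0],
    [0.0064,0.0026,0.06,0,0,0],
    [0.0064,0.0026,0.085,0,0,0],
    [0.0064,0.0026,0.09,0,0,0],
    [0.0064,0.0026,0.09,0,0,0]
  ]
}}

```text
t: 12.62
tool_pos: [0.5059, 0.1365, 0.0572]
orientation: [2.656, 1.678, 0.0]
force: [1.1, -0.8, -2.1]
opening: 0.0274
gripper_force: 30.0
```

```bash
python3 - <<'E'
from h import *
goto(loc(0,-.052),.041,64.58)
for n in['scene','side']:
    im=robot.read_camera(n); cv2.imwrite(f'pics/{n}4.png',im[:,:,::-1])
a=cv2.imread('pics/scene4.png')[120:270,150:420]; b=cv2.imread('pics/side4.png')[150:350,240:400]
a=cv2.resize(a,(540,300),interpolation=cv2.INTER_CUBIC); b=cv2.resize(b,(240,300),interpolation=cv2.INTER_CUBIC)
cv2.imwrite('pics/c4.png',np.hstack([a,b]))
E
```

```text
goto [ 0.     -0.0012  0.0162] [ 0.01 -0.01  0.01]
```

View pics/c4.png

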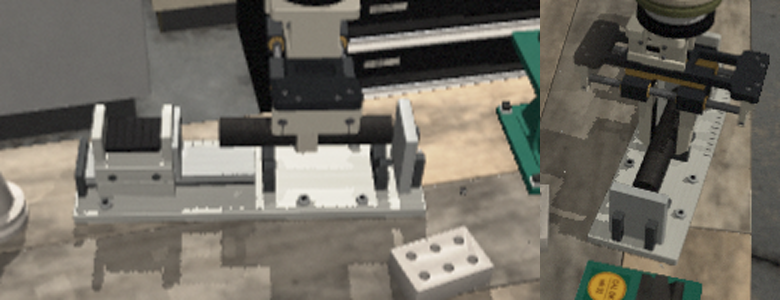

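The bar is level above both saddles and just short of the fixed stop (crop column 390 against 397). The slider is fully back. Lowering now.

Request:
{"fn": "carry_out", "kwargs": {
  "rows": [
    [0,-0.001,0.006,0,0,0],
    [0,-0.001,0.011,0,0,0],
    [0,-0.001,0.014,0,0,0],
    [0,-0.001,0.0155,0,0,0],
    [0,-0.001,0.0155,0,0,0]
  ]
}}

```text
t: 13.35
tool_pos: [0.505, 0.1365, 0.0412]
orientation: [-2.656, -1.677, 0.0]
force: [0.3, -0.0, -2.0]
opening: 0.0275
gripper_force: 30.0
```

Request:
{"fn": "carry_out", "kwargs": {
  "rows": [
    [0,0,0.001,0,0,0],
    [0,0,0.002,0,0,0],
    [0,0,0.002,0,0,0]
  ]
}}

```text
t: 13.72
tool_pos: [0.5052, 0.1366, 0.0409]
orientation: [2.656, 1.678, -0.0]
force: [-10.2, -2.0, 13.8]
opening: 0.0272
gripper_force: 30.0
```

Request:
{"fn": "carry_out", "kwargs": {
  "rows": [
    [0,-0.0005,0.001,0,0,0],
    [0,-0.0005,0.001,0,0,0],
    [0,-0.0005,0.001,0,0,0],
    [0,-0.0005,0.001,0,0,0],
    [0,-0.0005,0.001,0,0,0],
    [0,-0.0005,0.001,0,0,0],
    [0,-0.0005,0.001,0,0,0]
  ],
  "jaw": 0
}}

```text
t: 14.6
tool_pos: [0.5046, 0.1368, 0.0382]
orientation: [-2.656, -1.677, -0.0]
force: [0.5, -1.0, -0.3]
opening: 0.0913
gripper_force: 0.0
```

Request:
{"fn": "carry_out", "kwargs": {
  "rows": [
    [0,0,-0.02,0,0,0],
    [0,0,-0.07,0,0,0],
    [0.05,0,-0.13,0,0,0],
    [0.1,0,-0.17,0,0,0],
    [0.14,0,-0.17,0,0,0],
    [0.14,0,-0.17,0,0,0],
    [0.14,0,-0.17,0,0,0]
  ]
}}

```text
t: 15.48
tool_pos: [0.5643, 0.2629, 0.2074]
orientation: [2.656, 1.678, -0.003]
force: [0.4, 0.7, 0.0]
opening: 0.0928
gripper_force: 0.0
```

Request:
{"fn": "carry_out", "kwargs": {
  "rows": [
    [0,0,0,0,0,0],
    [0,0,0,0,0,0],
    [0,0,0,0,0,0],
    [0,0,0,0,0,0],
    [0,0,0,0,0,0],
    [0,0,0,0,0,0]
  ],
  "jaw": 255
}}

```text
t: 16.23
tool_pos: [0.5648, 0.2632, 0.2083]
orientation: [2.656, 1.678, 0.0]
force: [-0.1, 0.1, 0.4]
opening: 0.0374
gripper_force: 0.0
```

```bash
python3 - <<'E'
from h import *
s=robot.read_state(); im=robot.read_camera('wrist'); c=cam('wrist',s)
d=robot.outline_of('wrist','button_top')[0]; ys,xs=np.nonzero(d['pixels'])
w=onplane([xs.mean(),ys.mean()],.070,c); r=Rn.from_euler('z',-FX[2]).apply(w-[FX[0],FX[1],0]); print('button local',d['conf'],np.round(r,4))
goto(loc(r[0],r[1]),.082,64.58)
for n in['scene','side']:
    im2=robot.read_camera(n); cv2.imwrite(f'pics/{n}5.png',im2[:,:,::-1])
a=cv2.imread('pics/scene5.png')[120:270,150:420]
cv2.imwrite('pics/c5.png',np.hstack([cv2.resize(a,(396,220)),cv2.resize(im[:,:,::-1],(293,220))]))
E
```

```text
button local 0.72 [1.00e-04 1.07e-01 7.00e-02]
goto [0.0194 0.0002 0.1263] [ 0.   -0.   -0.03]
```

View pics/c5.png

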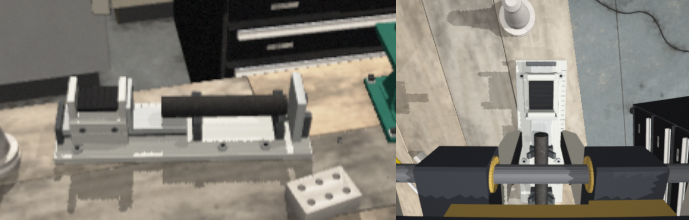

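Left crop: the bar lies in both saddles with a small gap at the fixed stop, about column 288 against 292. The button sits at fixture y = 107 mm, so the slide is at 0.075.

Request:
{"fn": "carry_out", "kwargs": {
  "rows": [
    [0.0194,0,0.03,0,0,0],
    [0.0194,0,0.07,0,0,0],
    [0.0194,0,0.1,0,0,0],
    [0.0194,0,0.12,0,0,0],
    [0.0194,0,0.125,0,0,0],
    [0.0194,0,0.125,0,0,0],
    [0.0194,0,0.125,0,0,0]
  ]
}}

```text
t: 17.3
tool_pos: [0.5742, 0.2811, 0.085]
orientation: [2.656, 1.677, 0.004]
force: [-0.6, 0.4, 0.4]
opening: 0.0007
gripper_force: 0.0
```

Request:
{"fn": "carry_out", "kwargs": {
  "rows": [
    [0,0,0.009,0,0,0],
    [0,0,0.015,0,0,0],
    [0,0,0.019,0,0,0],
    [0,0,0.0195,0,0,0],
    [0,0,0.0195,0,0,0]
  ]
}}

```text
t: 17.92
tool_pos: [0.5735, 0.281, 0.0647]
orientation: [2.656, 1.677, 0.002]
force: [-2.4, -0.6, 8.1]
opening: 0.0005
gripper_force: 4.2
```

Request:
{"fn": "carry_out", "kwargs": {
  "rows": [
    [-0.006,0,0.001,0,0,0],
    [-0.012,0,0.001,0,0,0],
    [-0.018,0,0.001,0,0,0],
    [-0.023,0,0.001,0,0,0],
    [-0.028,0,0.001,0,0,0],
    [-0.033,0,0.001,0,0,0],
    [-0.037,0,0.001,0,0,0],
    [-0.041,0,0.001,0,0,0],
    [-0.045,0,0.001,0,0,0],
    [-0.048,0,0.001,0,0,0],
    [-0.048,0,0.001,0,0,0]
  ]
}}

```text
t: 19.3
tool_pos: [0.5539, 0.2389, 0.0647]
orientation: [-2.656, -1.678, -0.007]
force: [0.2, 4.4, 9.4]
opening: 0.0005
gripper_force: 4.2
```

Request:
{"fn": "carry_out", "kwargs": {
  "rows": [
    [-0.002,0,0,0,0,0],
    [-0.004,0,0,0,0,0],
    [-0.006,0,0,0,0,0],
    [-0.008,0,0,0,0,0],
    [-0.009,0,0,0,0,0],
    [-0.01,0,0,0,0,0]
  ]
}}

```text
t: 20.05
tool_pos: [0.5504, 0.2302, 0.0651]
orientation: [-2.656, -1.678, -0.01]
force: [1.3, 5.6, 8.0]
opening: 0.0005
gripper_force: 4.2
```

```bash
cat > m3.py <<'E'
from h import *
print('tcp local',Rn.from_euler('z',-FX[2]).apply(robot.read_state()['tool_pos']-[FX[0],FX[1],0]).round(4), Rn.from_euler('z',-FX[2]).apply(robot.read_state()['force']).round(1))
S=[];B=[]
for n in['scene','side']:
    im=robot.read_camera(n); S.append((cam(n),robot.outline_of(n,'stop_face')[0]['pixels'].astype(float)))
    B.append((cam(n),robot.outline_of(n,'bar_mid')[0]['pixels'].astype(float))); cv2.imwrite(f'pics/{n}_last.png',im[:,:,::-1])
q,v=fit(lambda q:place(slider(q[0]*1000),FX),S,[.035],[.01]); print('slide',q,v)
E
python3 m3.py
```

```text
tcp local [0.0011 0.0517 0.0651] [-1.3  5.6  8. ]
slide [0.03039062] 0.6072923543236335
```

Request:
{"fn": "carry_out", "kwargs": {
  "rows": [
    [-0.001,0,0.0005,0,0,0],
    [-0.002,0,0.0005,0,0,0],
    [-0.003,0,0.0005,0,0,0],
    [-0.003,0,0.0005,0,0,0]
  ]
}}

```text
t: 20.85
tool_pos: [0.5491, 0.2275, 0.0646]
orientation: [-2.656, -1.678, -0.01]
force: [1.8, 6.3, 7.8]
opening: 0.0004
gripper_force: 4.2
```

Request:
{"fn": "carry_out", "kwargs": {
  "rows": [
    [-0.001,0,0,0,0,0],
    [-0.002,0,0,0,0,0],
    [-0.003,0,0,0,0,0],
    [-0.003,0,0,0,0,0]
  ]
}}

```text
t: 21.35
tool_pos: [0.5479, 0.2247, 0.0646]
orientation: [2.656, 1.678, 0.01]
force: [1.5, 4.9, 8.4]
opening: 0.0005
gripper_force: 4.2
```

Request:
{"fn": "carry_out", "kwargs": {
  "rows": [
    [-0.0007,0,0,0,0,0],
    [-0.0014,0,0,0,0,0],
    [-0.002,0,0,0,0,0],
    [-0.002,0,0,0,0,0]
  ]
}}

```text
t: 21.85
tool_pos: [0.5475, 0.2239, 0.0647]
orientation: [-2.655, -1.678, -0.013]
force: [5.4, 10.5, 5.4]
opening: 0.0005
gripper_force: 7.2
```

```bash
python3 m3.py; python3 - <<'E'
import cv2,numpy as np
a=cv2.imread('pics/scene_last.png')[140:260,170:390]; b=cv2.imread('pics/side_last.png')[160:340,250:400]
cv2.imwrite('pics/c6.png',np.hstack([cv2.resize(a,(550,300),interpolation=2),cv2.resize(b,(250,300),interpolation=2)]))
E
```

```text
tcp local [0.0012 0.0448 0.0647] [ 0.4 11.8  5.4]Traceback (most recent call last):
  File "m3.py", line 5, in <module>
    im=robot.read_camera(n); S.append((cam(n),robot.outline_of(n,'stop_face')[0]['pixels'].astype(float)))
                                              ~~~~~~~~~~~~~~~~~~~~~~~~~~~~~~~^^^
IndexError: list index out of range
```

View pics/c6.png

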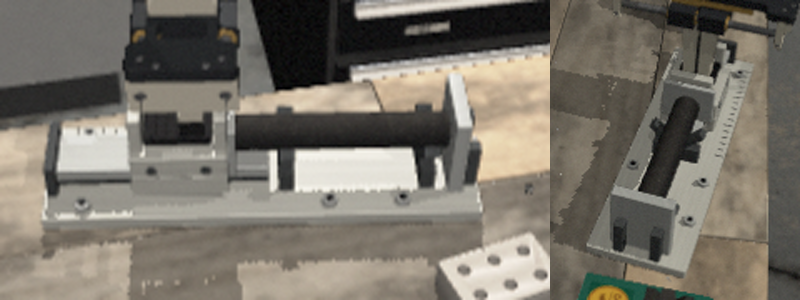

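Request:
{"fn": "carry_out", "kwargs": {
  "rows": [
    [0,0,0.001,0,0,0],
    [-0.0005,0,0.001,0,0,0],
    [-0.001,0,0.001,0,0,0],
    [-0.001,0,0.001,0,0,0]
  ]
}}

```text
t: 22.45
tool_pos: [0.5476, 0.2239, 0.0642]
orientation: [-2.655, -1.678, -0.016]
force: [4.5, 13.5, 6.6]
opening: 0.0006
gripper_force: 9.4
```

```bash
python3 - <<'E'
from h import *
s=robot.read_state()
print('tcp local',Rn.from_euler('z',-FX[2]).apply(s['tool_pos']-[FX[0],FX[1],0]).round(4), Rn.from_euler('z',-FX[2]).apply(s['force']).round(1))
E
```

```text
tcp local [0.0013 0.0448 0.0642] [-1.8 14.1  6.6]
```

The stop no longer moves and the push force has risen to 14 N, so the bar is clamped. Releasing the button first, then backing off.

Request:
{"fn": "carry_out", "kwargs": {
  "rows": [
    [0,0,-0.002,0,0,0],
    [0,0,-0.004,0,0,0],
    [0,0,-0.007,0,0,0],
    [0.003,0,-0.009,0,0,0],
    [0.008,0,-0.012,0,0,0],
    [0.01,0,-0.03,0,0,0],
    [0.01,0,-0.08,0,0,0],
    [0.01,0,-0.14,0,0,0],
    [0.01,0,-0.18,0,0,0],
    [0.01,0,-0.18,0,0,0],
    [0.01,0,-0.18,0,0,0]
  ]
}}

```text
t: 23.82
tool_pos: [0.5484, 0.229, 0.2413]
orientation: [2.656, 1.677, -0.0]
force: [0.5, -0.5, -0.2]
opening: 0.0004
gripper_force: 0.0
```

```bash
python3 m3.py; python3 - <<'E'
from h import *
im=robot.read_camera('wrist')[:,:,::-1]
a=cv2.imread('pics/scene_last.png')[140:260,170:390]
cv2.imwrite('pics/c7.png',np.hstack([cv2.resize(a,(440,240),interpolation=2),cv2.resize(im,(320,240))]))
E
```

```text
tcp local [-2.000e-04  4.980e-02  2.413e-01] [ 0.7 -0.3 -0.2]
slide [0.03046875] 0.8309231723750807
```

View pics/c7.png

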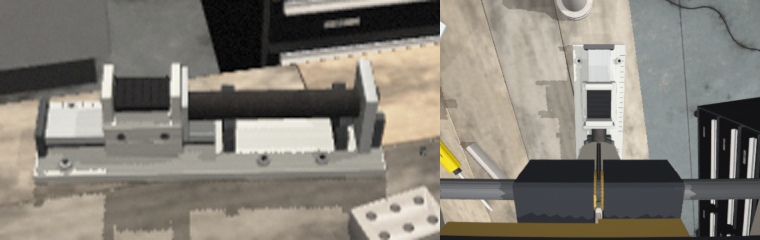

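The bar lies in both saddles and spans from the stop face (188,105) to the fixed stop (362,103). The slide reads 0.0305, the button is up and the arm is clear.

```bash
python3 -c "
from plant import robot; print(robot.close_job())"
```

```text
the job is handed in; nothing more can be done
None
```

The bar lies in both V saddles, held between the fixed stop and the sliding stop; the button is up, so the stop should be locked (slide measured at 0.0305 m against 0.030 nominal). I handed the job in at about 24 s with the arm clear; no verdict was returned.

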